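# Hold the loose bolt head behind the bracket while the nut is run up

### The job

The blue nut runner on the yellow bracket is slowly driving a nut, but the loose bolt just turns round with it. Reach down into the narrow gap between the bracket and the white shaker, grip the hex head of that bolt and hold it from turning until the nut has run up tight, which takes up to 13 seconds of holding; finish while still holding the head firmly and still. Do not knock or shift the things lying around.

Things in the scene. Friction and masses are not known exactly. Their poses are not given: they have to be found in the camera images.
- head: Hex head of the loose, turning bolt behind the bracket: 24 mm across flats, 16 mm long, one flat and an end stripe red. Origin: its centre, 95 mm above the table, 22 mm behind the bracket's rear face. x: level bolt axis, pointing to the shaker; z: normal of the red flat, turning with the head, +0.3 rad/s about x if left alone. Held, it pulls round with up to 0.15 N m; only turns, never shifts.
- nut (a joint): Angle of the driven nut (in the runner's socket, in front of the bracket) about the bolt axis, rad, 0 to 1.05 at the start; it grows at about 0.3 rad/s while the bolt turns with it, 0.2 while the bolt is held, and stops once tight and held.
- bolt (a joint): How far the nut is run up on the bolt's thread, rad: 0 to 0.6 at the start, 2.4 when tight (hard stop). Grows at about 0.2 rad/s only while the head is held from turning (9 to 13 s in all); stays put while the bolt turns along with the nut.
- station: Fixed yellow bracket plate and white shaker. Origin: on the table, middle of the plate's rear face; x to the shaker, y along the plate, z up. Plate 6 mm thick, 200 wide, top at z 115 mm. Shaker front at x 46 mm (the gap, open on top and at both ends, floor at z 6), 150 deep, 240 wide, top at z 105. Bolts cross the plate at y +55 and -55 mm, z 95; either may be the loose one.
- runner: Fixed nut runner with blue round motor (52 mm thick, 180 mm long, top at 123 mm) lying level on a black stand in front of the bracket, in line with the loose bolt. Origin on the table, at the bracket's rear face, straight below the bolt axis; x as the station's.
- tight_bolt: The other bolt of the bracket, dark steel, already tight and fixed: no runner on it and it does not turn. Its head is 24 mm across flats and reaches 16 mm out behind the bracket. Origin on the table, at the bracket's rear face, straight below its axis.
- reagent_bottle: Loose amber bottle, 64 mm across, 150 mm tall, upright on the table beside the shaker; origin at the centre of its underside.
- beaker: Loose glass beaker, 70 mm across, 85 mm tall, on the table beside the shaker; origin at the centre of its underside.
- wrench: Loose wrench lying on the table in front, along its x axis; origin on its underside.
- screwdriver: Loose screwdriver lying on the table in front, along its x axis; origin on its underside.
- parts_tray: Loose red open tray with a few small bolts, 90 x 120 x 30 mm, on the table; origin at the centre of its underside.
- petri_dish: Closed clear Petri dish, 86 mm across, 14 mm high, lying loose on the shaker's top; origin at the centre of its underside.
Mind the look-alikes: they are no part of the job. Leave any orange look-alike of the runner alone.

How it is judged:
By the outcome, as a careful person would: the job done as asked, in the order asked, and still so for the second after the job is handed in, while the arm keeps its last pose, push and grip.
It also fails if it takes over 54 s, if anything falls off the work surface, if the arm or the gripper's body presses on something with over 40 N, if the wrist force passes 120 N, or if a joint passes its speed limit or range.

### The arm

A 6-joint arm with a two-finger parallel gripper is mounted at the origin on the work surface. World frame = base frame: x ahead of the robot, y to its left, z up, the work surface at z = 0. Lengths are in m, angles in rad, forces in N, time in s.
With the tool pointing down it reaches from about 0.3 to 0.875 m from the base axis. Payload 6.4 kg.
Tool frame: the origin (TCP) lies midway between the tips of the shut fingers; the grasp point (between the pads) lies 19 mm behind it; z points along the fingers, y is the line along which they close (so a half turn about z gives the same grasp; the last joint's range is limited). The gripper opens to 85 mm and grips with 20 to 120 N. Pads are 22 mm wide; open, the fingers measure 114 mm over their backs; the gripper's body (76 mm by 85 mm) begins 54 mm behind the grasp point. The pads swing forward as they close: fully open they stand 13 mm farther back than shut.
Start: joints at [-1.413, 0.181, 1.607, -0, 1.354, -0.206], TCP at [0.205, -0.537, 0.231] pointing down, gripper open.
Joint ranges: [-2.99, 2.99], [-0.89, 2.07], [0.3, 2.58], [-1.14, 4.28], [0, 2.63], [-3.12, 3.12]. Speed limits (rad/s): [2.57, 2.57, 3.01, 3.14, 3.14, 3.14].

### API

Orientations are given as a unit quaternion [w, x, y, z].
In Python, from bench import sensors, vision, ctrl gives the robot as it stands.
- The arm moves only by the tool carry_out, never from a script. Its argument "deltas" is text: rows parted by semicolons, each of 7 numbers parted by spaces: the shift along the tool's x, y, z in mm, then the turn, a rotation vector about the tool's x, y, z in rad, then the closure, from 0 (fully open) to 1 (shut). In form: tx ty tz ax ay az claw; .... A call has 1 to 12 rows; each row is the pose to reach, as a shift and turn from the pose commanded when the call began, along the tool's axes at that moment; what a row does not reach only later rows make up. A row lasts 1/8 s, in which the tool goes at most 62.5 mm and 10.7 degrees, less where a joint would pass 70% of its speed; a pose out of reach is approached as far as the arm can. A call with a gripper value outside its range is refused whole. The fingers move at their own pace and stop on an object; the grip force is fixed at half the most. Time passes only in rows, so rows that repeat a pose let the fingers close. It gives the time, the measured TCP pose, the force, the opening and the grip force at its end, in the units of the state.
- sensors.get_obs(): the state, without advancing time (a new reading comes with each control period).
- vision.camera(name): name is "side" or "top" or "wrist"; returns the picture (400x640x3 uint8, blue, green, red); there is no depth.
- vision.camera_model(name): a dict with "K" (3x3 intrinsics, pixels), "extrinsics" (4x4, takes a point from world to camera coordinates); the wrist camera has in their place "hand_eye" (4x4, takes a point from camera to tool coordinates, whose origin is the TCP and whose axes are the flange's). Camera axes: x right, y down, z forward; pixel columns grow to the right and rows downward; lengths in m; the calibration is good to about 2 mm. A picture is of the moment at which its call begins: read the wrist's pose just before it. camera_model takes no time and is no camera call.
- ctrl.hand_in(): hands the job in; it is judged then, once.
The state is a dict: "time_s": time; "q": joint angles; "dq": joint speeds; "joint_efforts": joint torques, N m; "eef_pos": TCP position; "eef_rot": TCP orientation; "wrist_force": force on the tool from outside, world axes, zero at the start; "torque": the same for the moment, N m; "opening": opening from 0.0 (shut) to 1.0 (fully open); "grasp_force": force on a finger pad.
Only numpy, scipy, OpenCV 4.12 (cv2) and the standard library are available. Lean on these libraries where they do the work, as an engineer would, in place of code of your own. Each camera call takes 0.05 s, during which the arm holds its last target. There are 200 camera calls.

## Working session

There is one attempt and no reset: what is moved stays moved. The work goes in short steps, Python scripts to look and compute and a tool call to move; the robot and the scene stay as the last step left them, time stands still between calls to the robot, and variables do not carry over. Pictures are saved under pics/ and viewed, at most 10 in all, crops included, and the job is handed in when it is done.

Besides the shell and the picture viewer there is one more tool, called after "Request:" by a JSON object that holds its "fn" and its "kwargs". carry_out: Moves the arm, as the interface text tells. Its arguments: {"type":"object","properties":{"deltas":{"type":"string"}},"required":["deltas"]}

```bash
mkdir -p pics; ls
python3 - <<'E'
from bench import sensors, vision, ctrl
import cv2,numpy as np
np.set_printoptions(precision=4,suppress=True)
print(sensors.get_obs())
for n in("side","top"):
    m=vision.camera_model(n);print(n,m["K"],m["extrinsics"]);cv2.imwrite(f"pics/{n}0.png",vision.camera(n))
print(vision.camera_model("wrist"))
E
```

```text
pics
{'time_s': 0.0, 'q': array([-1.4133,  0.1815,  1.608 ,  0.    ,  1.3538, -0.2063]), 'dq': array([ 0.0012,  0.0004,  0.0009, -0.0003,  0.0004,  0.0008]), 'joint_efforts': array([  0.0008, -44.4869, -35.1333,  -0.0003,   0.0089,   0.    ]), 'eef_pos': array([ 0.2045, -0.5368,  0.2304]), 'eef_rot': array([-0.0009,  0.9835,  0.1809,  0.    ]), 'wrist_force': array([-0.2048, -0.3565,  0.1505]), 'torque': array([0.0154, 0.0519, 0.0277]), 'grasp_force': 0.0, 'opening': 0.99803659497094}
side [[368.1233   0.     316.3228]
 [  0.     368.1233 201.4094]
 [  0.       0.       1.    ]] [[ 0.969  -0.2471 -0.0042 -0.4961]
 [-0.1772 -0.6827 -0.7089  0.1961]
 [ 0.1723  0.6877 -0.7053  0.7344]
 [ 0.      0.      0.      1.    ]]
top [[402.0591   0.     320.0045]
 [  0.     402.0591 203.4919]
 [  0.       0.       1.    ]] [[-0.0236 -0.999  -0.0374  0.0689]
 [-0.9807  0.0303 -0.1929  0.5178]
 [ 0.1939  0.0322 -0.9805  0.9099]
 [ 0.      0.      0.      1.    ]]
{'K': array([[342.0182,   0.    , 316.6497],
       [  0.    , 342.0182, 201.7429],
       [  0.    ,   0.    ,   1.    ]]), 'hand_eye': array([[ 0.0004, -0.9516, -0.3073,  0.0791],
       [ 1.    ,  0.0004, -0.0001, -0.0004],
       [ 0.0003, -0.3073,  0.9516, -0.1423],
       [ 0.    ,  0.    ,  0.    ,  1.    ]])}
```

View pics/top0.png

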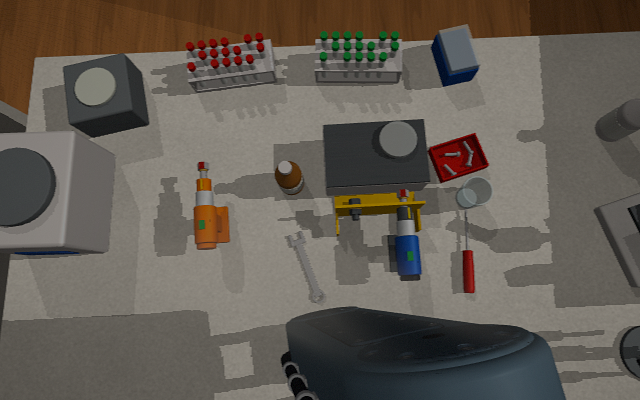

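View pics/side0.png

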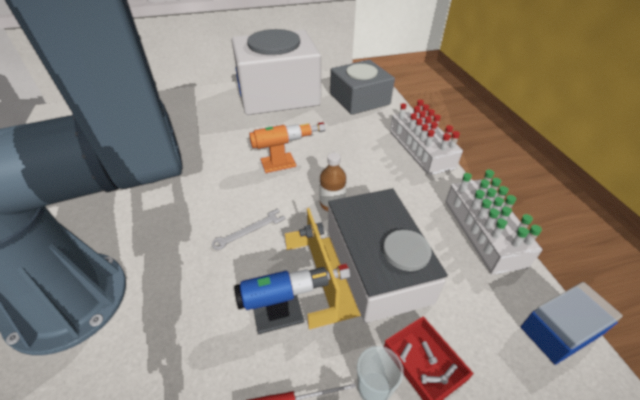

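The top view shows two candidates. The blue runner at (408,250) is in line with the yellow bracket at (378,203), with a red-marked head at (403,193). The orange runner at (207,225) is a freestanding look-alike with no bracket. The blue one fits the description. The tight bolt is at (355,208). I'll confirm this in a crop and measure.

```bash
cat > h.py <<'E'
from bench import sensors, vision, ctrl
import cv2,numpy as np
from scipy.spatial.transform import Rotation as R
np.set_printoptions(precision=4,suppress=True)
def cam(n,obs=None):
    m=vision.camera_model(n)
    if n!="wrist": return m["K"],np.linalg.inv(m["extrinsics"])
    T=np.eye(4);T[:3,:3]=R.from_quat(obs["eef_rot"],scalar_first=True).as_matrix();T[:3,3]=obs["eef_pos"]
    return m["K"],T@m["hand_eye"]
def ray(c,px):
    K,T=c;return T[:3,3],T[:3,:3]@np.linalg.inv(K)@np.r_[px,1.]
def onz(c,px,z):
    o,d=ray(c,px);return o+d*(z-o[2])/d[2]
def proj(c,p):
    K,T=c;q=K@(T[:3,:3].T@(np.asarray(p)-T[:3,3]));return q[:2]/q[2]
E
python3 - <<'E'
from h import *
t=cv2.imread("pics/top0.png");s=cv2.imread("pics/side0.png")
a=cv2.resize(t[110:290,310:500],None,fx=2.1,fy=2.1,interpolation=2);b=cv2.resize(s[180:340,220:450],None,fx=1.7,fy=1.7,interpolation=2)
h=max(a.shape[0],b.shape[0]);pad=lambda i:cv2.copyMakeBorder(i,0,h-i.shape[0],0,0,0)
cv2.imwrite("pics/c0.png",np.hstack([pad(a),pad(b)]))
hsv=cv2.cvtColor(t,40)
y=cv2.inRange(hsv,(20,140,60),(32,255,255));y[:,:320]=0;y[300:]=0
n,l,st,c=cv2.connectedComponentsWithStats(y);print([ (st[i],c[i]) for i in range(1,n) if st[i][4]>30])
for x in range(335,430,6): 
    r=np.flatnonzero(y[:,x]); print(x,r.min() if len(r) else None,r.max() if len(r) else None,end="; ")
C=cam("top")
for p in[(334,197),(425,193)]: print(onz(C,p,.115))
for p in[(327,194),(428,187),(324,125),(425,120)]: print("sh",onz(C,p,.105))
red=cv2.inRange(hsv,(0,140,60),(6,255,255))|cv2.inRange(hsv,(174,140,60),(180,255,255))
red[:180]=0;red[210:]=0;red[:,:390]=0;red[:,420:]=0
v,u=np.nonzero(red);print(u.mean(),v.mean(),len(u),onz(C,(u.mean(),v.mean()),.107))
E
```

```text
[(array([ 334,  191,   92,   24, 1100], dtype=int32), array([375.1827, 201.6245])), (array([411, 205,  12,  25, 105], dtype=int32), array([417.4476, 214.2381])), (array([336, 212,   4,  22,  54], dtype=int32), array([336.8704, 222.7037]))]
335 196 211; 341 196 207; 347 195 213; 353 195 208; 359 194 208; 365 194 213; 371 194 214; 377 193 213; 383 193 212; 389 193 213; 395 193 212; 401 197 204; 407 197 209; 413 192 211; 419 201 229; 425 201 203; [0.5208 0.0211 0.115 ]
[ 0.5235 -0.1811  0.115 ]
sh [0.5304 0.0367 0.105 ]
sh [ 0.5393 -0.1911  0.105 ]
sh [0.6963 0.0392 0.105 ]
sh [ 0.6995 -0.1962  0.105 ]
402.4418604651163 192.53488372093022 43 [ 0.5279 -0.1328  0.107 ]
```

View pics/c0.png

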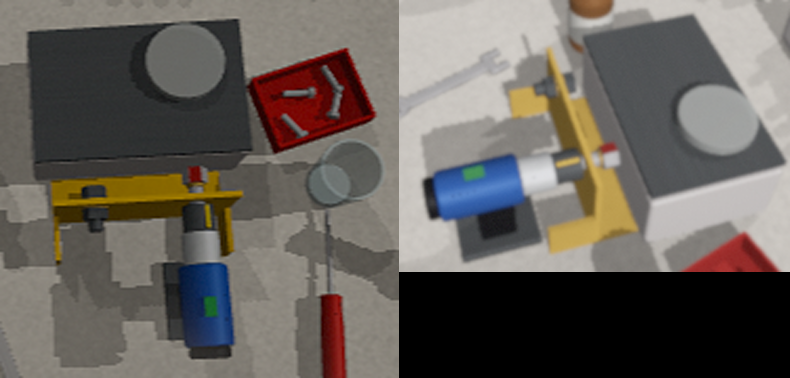

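The crop confirms it. The blue runner drives the red-marked head at crop (197,175), which is top px (404,193). The tight bolt at crop (95,193) has no runner. Next I compute the pose of the station.

Run:
```python
from h import *
C=cam("top")
a,b=onz(C,(335,203.5),.115),onz(C,(425,200),.115); print(a,b,np.linalg.norm(a-b))
f=[onz(C,p,.105) for p in[(326.7,187.6),(430,181.4),(425,120.5),(323.5,125)]]
print(np.array(f),[np.linalg.norm(f[i]-f[(i+1)%4]) for i in range(4)])
for d in (b-a,f[1]-f[0],f[2]-f[3]): print("yaw",np.degrees(np.arctan2(d[0],-d[1])))
o=sensors.get_obs();print(R.from_quat(o["eef_rot"],scalar_first=True).as_matrix())
```

```text
[0.506  0.0193 0.115 ] [ 0.5077 -0.1799  0.115 ] 0.19919854822526684
[[ 0.5453  0.0369  0.105 ]
 [ 0.5521 -0.1966  0.105 ]
 [ 0.6983 -0.1961  0.105 ]
 [ 0.6964  0.0404  0.105 ]] [np.float64(0.23359528122349202), np.float64(0.1461700963572987), np.float64(0.23652681348030138), np.float64(0.15108247509162945)]
yaw 0.49879202963147845
yaw 1.667366003551695
yaw 0.4659665438282268
[[ 0.9346  0.3558 -0.0002]
 [ 0.3558 -0.9346  0.0016]
 [ 0.0003 -0.0016 -1.    ]]
```

Request:
{"fn": "carry_out", "kwargs": {"deltas": "45 -26 -2 0 0 0.04 0;90 -52 -2 0 0 0.08 0;135 -78 -4 0 0 0.12 0;180 -104 -5 0 0 0.16 0;225 -130 -5 0 0 0.2 0;270 -156 -5 0 0 0.24 0;315 -182 -5 0 0 0.28 0;360 -208 -5 0 0 0.32 0;405 -236 0 0 0 0.35 0;446 -260 0 0 0 0.35 0;446 -260 0 0 0 0.35 0;446 -260 0 0 0 0.35 0"}}

```text
time_s: 1.6
eef_pos: [0.5285, -0.1357, 0.2308]
eef_rot: [-0.0, 1.0, 0.007, -0.001]
wrist_force: [-0.3, -1.0, -0.2]
opening: 0.998
grasp_force: 0.0
```

Run:
```python
from h import *
import pickle
o=sensors.get_obs();im=vision.camera("wrist");cv2.imwrite("pics/w1.png",im);pickle.dump(o,open("w1.pkl","wb"))
print(o["time_s"],o["eef_pos"],R.from_quat(o["eef_rot"],scalar_first=True).as_matrix(),o["q"])
C=cam("wrist",o)
for p in[(.506,-.18,.115),(.507,.02,.115),(.529,-.135,.095)]: print(proj(C,p))
```

```text
1.6 [ 0.5285 -0.1357  0.2308] [[ 0.9999  0.0145 -0.0011]
 [ 0.0145 -0.9999 -0.    ]
 [-0.0011 -0.     -1.    ]] [-0.4686  0.1166  1.6808 -0.0005  1.3452  1.0878]
[371.5702 223.619 ]
[123.7879 219.0388]
[316.4398 188.757 ]
```

View pics/w1.png

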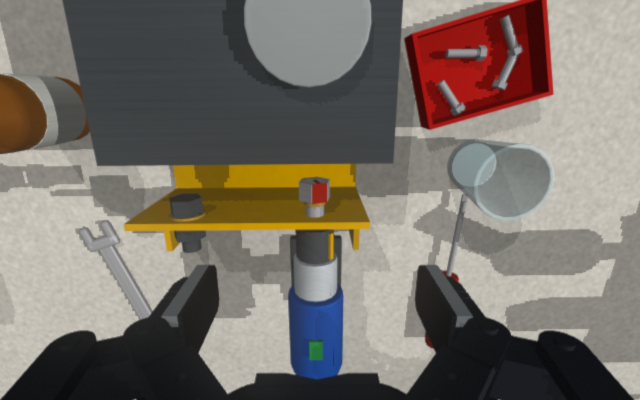

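The wrist view shows the head at (315,191) with its red flat turned to the right (−y). The tight bolt is at (187,207), the plate's top edge runs from (126,226) to (369,225), and the shaker's front edge is at row 163. I'll enlarge the head.

Run:
```python
from h import *
import pickle
o=pickle.load(open("w1.pkl","rb"));im=cv2.imread("pics/w1.png");C=cam("wrist",o)
cv2.imwrite("pics/c1.png",cv2.resize(im[155:235,270:370],None,fx=7,fy=7,interpolation=0))
# plate rear edge and shaker front edge
for p in[(128,225),(368,223)]: print("plate",onz(C,p,.115))
for p in[(97,164),(392,162)]: print("shaker",onz(C,p,.105))
```

```text
plate [0.5019 0.0174 0.115 ]
plate [ 0.5065 -0.1771  0.115 ]
shaker [0.5497 0.0398 0.105 ]
shaker [ 0.5548 -0.1946  0.105 ]
```

View pics/c1.png

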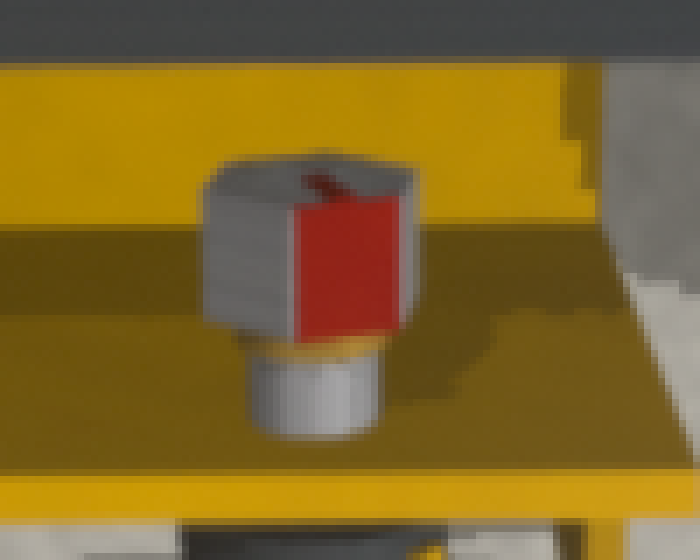

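Request:
{"fn": "carry_out", "kwargs": {"deltas": "0 -2 25 0 0 0 0;0 -2 55 0 0 0 0;0 -2 80 0 0 0 0;0 -2 100 0 0 0 0;0 -2 115 0 0 0 0;0 -2 128 0 0 0 0;0 -2 138 0 0 0 0;0 -2 146 0 0 0 0;0 -2 152 0 0 0 0;0 -2 157 0 0 0 0;0 -2 157 0 0 0 0"}}

```text
time_s: 3.02
eef_pos: [0.5287, -0.1335, 0.074]
eef_rot: [-0.0, 1.0, 0.007, -0.0]
wrist_force: [-0.4, 0.6, 0.1]
opening: 0.995
grasp_force: 0.0
```

Run:
```python
from h import *
o=sensors.get_obs();im=vision.camera("wrist");cv2.imwrite("pics/w2.png",im)
print(o["time_s"],o["eef_pos"],o["wrist_force"])
C=cam("wrist",o)
for y in(-.1335,-.1215,-.1455): print(proj(C,(.5285,y,.095)))
```

```text
3.025 [ 0.5287 -0.1335  0.074 ] [-0.4227  0.584   0.1428]
[317.8559 294.9694]
[288.4819 294.6022]
[347.2079 295.3363]
```

View pics/w2.png

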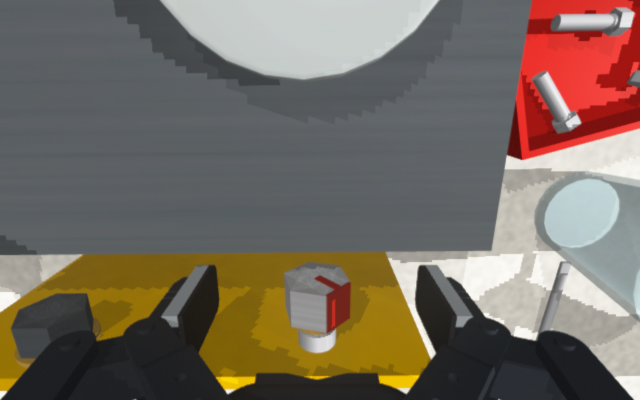

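The head is centred between the open pads (head 317,297; pads at about 205 and 430). Its flats next align with the pads at t≈5.5 s. I'll half-close the fingers, wait, then close.

Request:
{"fn": "carry_out", "kwargs": {"deltas": "0 0 0 0 0 0 0.3;0 0 0 0 0 0 0.5;0 0 0 0 0 0 0.5;0 0 0 0 0 0 0.5;0 0 0 0 0 0 0.5;0 0 0 0 0 0 0.5;0 0 0 0 0 0 0.5;0 0 0 0 0 0 0.5;0 0 0 0 0 0 0.5;0 0 0 0 0 0 0.5;0 0 0 0 0 0 0.5;0 0 0 0 0 0 0.5"}}

```text
time_s: 4.58
eef_pos: [0.5289, -0.1337, 0.0743]
eef_rot: [-0.0, 1.0, 0.007, -0.0]
wrist_force: [0.4, 0.3, 0.4]
opening: 0.501
grasp_force: 0.0
```

Run:
```python
from h import *
o=sensors.get_obs();im=vision.camera("wrist");cv2.imwrite("pics/w3.png",im[200:400,200:440].repeat(3,0).repeat(3,1))
print(o["time_s"],o["eef_pos"],o["wrist_force"],o["opening"])
```

```text
4.575 [ 0.5289 -0.1337  0.0743] [0.4087 0.2918 0.381 ] 0.5013089570933713
```

View pics/w3.png

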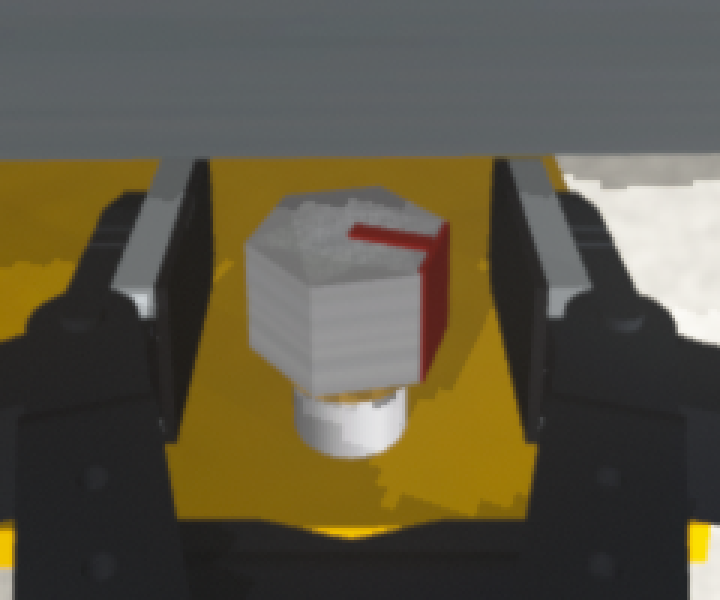

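The head is centred, with the red flat about 19° short of facing the right pad (crop 435,300), which leaves about 1.1 s. I'll close at that moment.

Request:
{"fn": "carry_out", "kwargs": {"deltas": "0 0 0 0 0 0 0.5;0 0 0 0 0 0 0.5;0 0 0 0 0 0 0.5;0 0 0 0 0 0 0.55;0 0 0 0 0 0 0.6;0 0 0 0 0 0 0.6;0 0 0 0 0 0 0.6;0 0 0 0 0 0 1;0 0 0 0 0 0 1;0 0 0 0 0 0 1;0 0 0 0 0 0 1;0 0 0 0 0 0 1"}}

```text
time_s: 6.12
eef_pos: [0.5289, -0.1334, 0.0744]
eef_rot: [-0.0, 1.0, 0.007, 0.0]
wrist_force: [-0.7, 3.6, 5.3]
opening: 0.27
grasp_force: 58.9
```

Run:
```python
from h import *
o=sensors.get_obs();im=vision.camera("wrist");cv2.imwrite("pics/w4.png",im[200:400,200:440].repeat(3,0).repeat(3,1))
print(o["time_s"],o["eef_pos"],o["wrist_force"],o["torque"],o["opening"]*85,o["grasp_force"])
```

```text
6.125 [ 0.5289 -0.1334  0.0744] [-0.6973  3.6003  5.3188] [0.6831 0.2101 0.007 ] 22.922257473091967 58.936291489480936
```

View pics/w4.png

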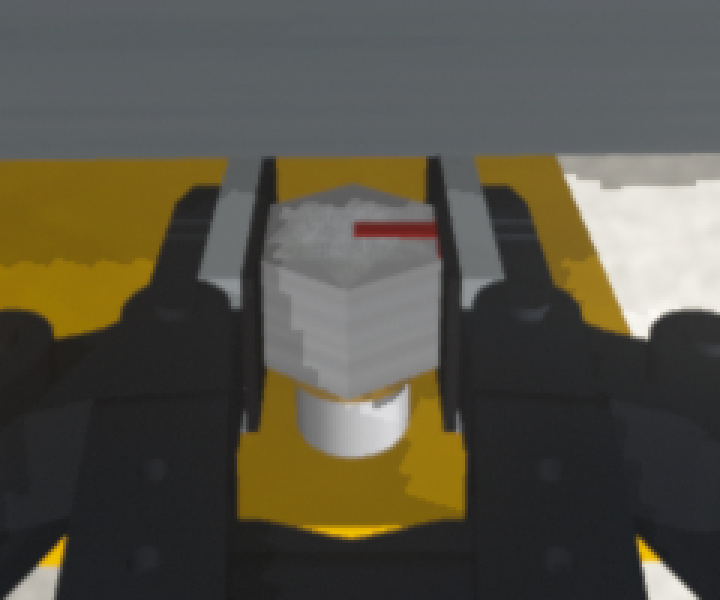

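The pads lie flat on the head's flats, with the red stripe level at crop (395,229) and an opening of 23 mm. Now I hold.

Request:
{"fn": "carry_out", "kwargs": {"deltas": "0 0 0 0 0 0 1;0 0 0 0 0 0 1;0 0 0 0 0 0 1;0 0 0 0 0 0 1;0 0 0 0 0 0 1;0 0 0 0 0 0 1;0 0 0 0 0 0 1;0 0 0 0 0 0 1;0 0 0 0 0 0 1;0 0 0 0 0 0 1;0 0 0 0 0 0 1;0 0 0 0 0 0 1"}}

```text
time_s: 7.68
eef_pos: [0.5289, -0.1334, 0.0745]
eef_rot: [-0.0, 1.0, 0.007, 0.0]
wrist_force: [-0.5, 4.3, 5.6]
opening: 0.271
grasp_force: 58.9
```

Request:
{"fn": "carry_out", "kwargs": {"deltas": "0 0 0 0 0 0 1;0 0 0 0 0 0 1;0 0 0 0 0 0 1;0 0 0 0 0 0 1;0 0 0 0 0 0 1;0 0 0 0 0 0 1;0 0 0 0 0 0 1;0 0 0 0 0 0 1;0 0 0 0 0 0 1;0 0 0 0 0 0 1;0 0 0 0 0 0 1;0 0 0 0 0 0 1"}}

```text
time_s: 9.18
eef_pos: [0.5289, -0.1334, 0.0745]
eef_rot: [-0.0, 1.0, 0.007, 0.0]
wrist_force: [-1.2, 4.2, 5.1]
opening: 0.267
grasp_force: 58.9
```

Request:
{"fn": "carry_out", "kwargs": {"deltas": "0 0 0 0 0 0 1;0 0 0 0 0 0 1;0 0 0 0 0 0 1;0 0 0 0 0 0 1;0 0 0 0 0 0 1;0 0 0 0 0 0 1;0 0 0 0 0 0 1;0 0 0 0 0 0 1;0 0 0 0 0 0 1;0 0 0 0 0 0 1;0 0 0 0 0 0 1;0 0 0 0 0 0 1"}}

```text
time_s: 10.68
eef_pos: [0.5289, -0.1334, 0.0745]
eef_rot: [-0.0, 1.0, 0.007, 0.0]
wrist_force: [-1.2, 4.7, 5.1]
opening: 0.269
grasp_force: 58.9
```

Request:
{"fn": "carry_out", "kwargs": {"deltas": "0 0 0 0 0 0 1;0 0 0 0 0 0 1;0 0 0 0 0 0 1;0 0 0 0 0 0 1;0 0 0 0 0 0 1;0 0 0 0 0 0 1;0 0 0 0 0 0 1;0 0 0 0 0 0 1;0 0 0 0 0 0 1;0 0 0 0 0 0 1;0 0 0 0 0 0 1;0 0 0 0 0 0 1"}}

```text
time_s: 12.18
eef_pos: [0.5289, -0.1334, 0.0745]
eef_rot: [-0.0, 1.0, 0.007, 0.0]
wrist_force: [-0.8, 4.3, 5.1]
opening: 0.268
grasp_force: 58.9
```

Request:
{"fn": "carry_out", "kwargs": {"deltas": "0 0 0 0 0 0 1;0 0 0 0 0 0 1;0 0 0 0 0 0 1;0 0 0 0 0 0 1;0 0 0 0 0 0 1;0 0 0 0 0 0 1;0 0 0 0 0 0 1;0 0 0 0 0 0 1;0 0 0 0 0 0 1;0 0 0 0 0 0 1;0 0 0 0 0 0 1;0 0 0 0 0 0 1"}}

```text
time_s: 13.68
eef_pos: [0.5289, -0.1334, 0.0745]
eef_rot: [-0.0, 1.0, 0.007, 0.0]
wrist_force: [-0.7, 4.5, 4.8]
opening: 0.267
grasp_force: 58.9
```

Request:
{"fn": "carry_out", "kwargs": {"deltas": "0 0 0 0 0 0 1;0 0 0 0 0 0 1;0 0 0 0 0 0 1;0 0 0 0 0 0 1;0 0 0 0 0 0 1;0 0 0 0 0 0 1;0 0 0 0 0 0 1;0 0 0 0 0 0 1;0 0 0 0 0 0 1;0 0 0 0 0 0 1;0 0 0 0 0 0 1;0 0 0 0 0 0 1"}}

```text
time_s: 15.18
eef_pos: [0.5289, -0.1334, 0.0745]
eef_rot: [-0.0, 1.0, 0.007, 0.0]
wrist_force: [-1.0, 3.3, 5.2]
opening: 0.268
grasp_force: 58.9
```

Request:
{"fn": "carry_out", "kwargs": {"deltas": "0 0 0 0 0 0 1;0 0 0 0 0 0 1;0 0 0 0 0 0 1;0 0 0 0 0 0 1;0 0 0 0 0 0 1;0 0 0 0 0 0 1;0 0 0 0 0 0 1;0 0 0 0 0 0 1;0 0 0 0 0 0 1;0 0 0 0 0 0 1;0 0 0 0 0 0 1;0 0 0 0 0 0 1"}}

```text
time_s: 16.68
eef_pos: [0.5289, -0.1334, 0.0745]
eef_rot: [-0.0, 1.0, 0.007, -0.0]
wrist_force: [-1.2, 3.8, 5.2]
opening: 0.269
grasp_force: 58.9
```

Request:
{"fn": "carry_out", "kwargs": {"deltas": "0 0 0 0 0 0 1;0 0 0 0 0 0 1;0 0 0 0 0 0 1;0 0 0 0 0 0 1;0 0 0 0 0 0 1;0 0 0 0 0 0 1;0 0 0 0 0 0 1;0 0 0 0 0 0 1;0 0 0 0 0 0 1;0 0 0 0 0 0 1;0 0 0 0 0 0 1;0 0 0 0 0 0 1"}}

```text
time_s: 18.18
eef_pos: [0.5289, -0.1334, 0.0745]
eef_rot: [-0.0, 1.0, 0.007, 0.0]
wrist_force: [-1.8, 4.0, 5.7]
opening: 0.272
grasp_force: 58.9
```

Request:
{"fn": "carry_out", "kwargs": {"deltas": "0 0 0 0 0 0 1;0 0 0 0 0 0 1;0 0 0 0 0 0 1;0 0 0 0 0 0 1;0 0 0 0 0 0 1;0 0 0 0 0 0 1;0 0 0 0 0 0 1;0 0 0 0 0 0 1;0 0 0 0 0 0 1;0 0 0 0 0 0 1;0 0 0 0 0 0 1;0 0 0 0 0 0 1"}}

```text
time_s: 19.68
eef_pos: [0.5289, -0.1334, 0.0745]
eef_rot: [-0.0, 1.0, 0.007, 0.0]
wrist_force: [-2.1, 4.8, 4.3]
opening: 0.268
grasp_force: 58.9
```

Request:
{"fn": "carry_out", "kwargs": {"deltas": "0 0 0 0 0 0 1;0 0 0 0 0 0 1;0 0 0 0 0 0 1;0 0 0 0 0 0 1;0 0 0 0 0 0 1;0 0 0 0 0 0 1;0 0 0 0 0 0 1;0 0 0 0 0 0 1;0 0 0 0 0 0 1;0 0 0 0 0 0 1;0 0 0 0 0 0 1;0 0 0 0 0 0 1"}}

```text
time_s: 21.18
eef_pos: [0.5289, -0.1334, 0.0745]
eef_rot: [-0.0, 1.0, 0.007, 0.0]
wrist_force: [-1.4, 4.1, 5.0]
opening: 0.272
grasp_force: 58.9
```

Run:
```python
from h import *
o=sensors.get_obs();w=vision.camera("wrist");s=vision.camera("side")
a=w[200:400,200:440].repeat(2,0).repeat(2,1);b=s[240:340,220:370].repeat(2,0).repeat(2,1)
b=cv2.copyMakeBorder(b,0,200,0,0,0);cv2.imwrite("pics/w5.png",np.hstack([a,b]))
print(o["time_s"],o["eef_pos"],o["wrist_force"],o["torque"],o["opening"]*85,o["grasp_force"])
```

```text
21.175 [ 0.5289 -0.1334  0.0745] [-1.3978  4.0838  4.9986] [0.7854 0.1816 0.0117] 23.109248115900282 58.89308161322788
```

View pics/w5.png

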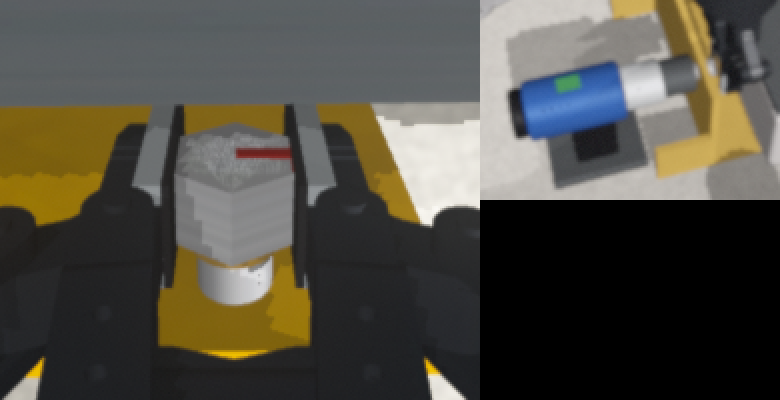

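The head has not turned (stripe level at 265,153) after 15 s of holding. I'll hold a little longer for margin, then hand in.

Request:
{"fn": "carry_out", "kwargs": {"deltas": "0 0 0 0 0 0 1;0 0 0 0 0 0 1;0 0 0 0 0 0 1;0 0 0 0 0 0 1;0 0 0 0 0 0 1;0 0 0 0 0 0 1;0 0 0 0 0 0 1;0 0 0 0 0 0 1;0 0 0 0 0 0 1;0 0 0 0 0 0 1;0 0 0 0 0 0 1;0 0 0 0 0 0 1"}}

```text
time_s: 22.78
eef_pos: [0.5289, -0.1334, 0.0744]
eef_rot: [-0.0, 1.0, 0.007, 0.0]
wrist_force: [-0.6, 3.9, 4.5]
opening: 0.267
grasp_force: 58.9
```

```bash
python3 -c "
from bench import ctrl
print(ctrl.hand_in())"
```

```text
the job is handed in; nothing more can be done
None
```

I gripped the loose bolt's hex head on its flats and held it without turning for about 16.5 s, longer than the 13 s the nut needs (I did not see the runner stop), and handed the job in at 22.8 s still holding at 59 N.

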